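# Lock the board carriage and probe its contact pad

### The arm

A 6-joint arm with a two-finger parallel gripper is mounted at the origin on a cart in front of the work surface, level with it; the furniture and walls round the work are solid. World frame = base frame: x ahead of the robot, y to its left, z up, the work surface at z = 0. Lengths are in m, angles in rad, forces in N, time in s.
With the tool pointing down it reaches from about 0.35 to 0.85 m from the base axis. Payload 8.1 kg.
Tool frame: the origin (TCP) lies at the centre of the arm's flange, where the gripper is bolted on; the fingertips stand 186 mm ahead of it and the grasp point (between the pads) lies 167 mm ahead of it; z points along the fingers, y is the line along which they close (so a half turn about z gives the same grasp; the last joint's range is limited). The gripper opens to 93 mm and grips with 3 to 60 N. Pads are 15 mm wide; open, the fingers measure 128 mm over their backs; the gripper's body (75 mm by 188 mm) begins 65 mm behind the grasp point.
Start: joints at [1.177, 0.13, 1.488, -0, 1.523, -0.085], TCP at [0.182, 0.572, 0.405] pointing down, gripper open.
Joint ranges: [-2.96, 2.96], [-0.89, 2.26], [0.02, 2.5], [-1.34, 4.48], [0, 2.73], [-2.66, 2.66]. Speed limits (rad/s): [2.39, 2.39, 2.79, 3.14, 3.14, 3.14].

### API

Orientations are given as a unit quaternion [w, x, y, z].
In Python, from station import r gives the robot as it stands.
- The arm moves only by the tool play_rows, never from a script. Its arguments are lists of equal length, an entry for each row: "delta_pos": the shift along the tool's x, y, z in mm, a list of three; "twist": the turn, a rotation vector about the tool's x, y, z in rad, a list of three; "grip": the closure, from 0 (fully open) to 1 (shut). A call has exactly 5 rows; each row is the pose to reach, as a shift and turn from the pose commanded when the call began, along the tool's axes at that moment; what a row does not reach only later rows make up. A row lasts 1/8 s, in which the tool goes at most 62.5 mm and 10.7 degrees, less where a joint would pass 70% of its speed; a pose out of reach is approached as far as the arm can. A call with a gripper value outside its range is refused whole. The fingers move at their own pace and stop on an object; "grip_force" is the grip in N (left out, the last holds). Time passes only in rows, so rows that repeat a pose let the fingers close, or fill a call up. It gives the time, the measured TCP pose, the force, the opening and the grip force at its end, in the units of the state.
- r.get_state(): the state, without advancing time (a new reading comes with each control period).
- r.read_camera(name): name is "scene" or "top" or "wrist"; returns the picture (420x560x3 uint8, red, green, blue); there is no depth.
- r.calibration(name): a dict with "camera_matrix" (3x3 intrinsics, pixels), "cam_to_world" (4x4, takes a point from camera to world coordinates). Camera axes: x right, y down, z forward; pixel columns grow to the right and rows downward; lengths in m; the calibration is good to about 2 mm. A picture is of the moment at which its call begins: read the wrist's pose just before it. calibration takes no time and is no camera call; for the wrist camera it gives the pose at the moment of the call.
- r.finish_job(): hands the job in; it is judged then, once.
The state is a dict: "t": time; "joint_pos": joint angles; "dq": joint speeds; "tau": joint torques, N m; "position": TCP position; "eef_rot": TCP orientation; "wrist_force": force on the tool from outside, world axes, zero at the start; "wrist_torque": the same for the moment, N m; "opening": opening from 0.0 (shut) to 1.0 (fully open); "grip_force": force on a finger pad.
Only numpy, scipy, OpenCV 4.12 (cv2) and the standard library are available. Lean on these libraries where they do the work, as an engineer would, in place of code of your own. Each camera call takes 0.05 s, during which the arm holds its last target. There are 200 camera calls.

### The job

Take the lock pin from its block and put it down through the hole in the board carriage into the base of the fixture until its shoulder rests on the carriage. Then take the test probe out of its stand and hold it upright with its spring tip on the round, ringed contact pad of the board, lightly, with the tip pushed part-way in but not to its stop. Finish while holding the probe there, with the pin still home; do not press hard on the board, and leave the solder spool where it stands.

Things in the scene. Friction and masses are not known exactly. Their poses are not given: they have to be found in the camera images.
- fixture: Board test fixture, fixed to the bench, turned up to 0.6 rad either way: dark steel base 130 x 100 x 18 mm (own x, y, z), aluminium side rails (tops 32 mm above the bench), stop bar at its +x end (top 38 mm). Between the rails lies the board carriage, top 28 mm above the bench, a dark green circuit board on its +x part (top 31 mm; parts up to 4 mm higher). Origin: centre of underside.
- carriage (a joint): Slide of the aluminium board carriage (110 x 66 x 10 mm), m: 0 = fully home against the stop bar (it starts there, its hole in line with the base's), growing towards the fixture's -x end, up to 0.03. Takes about 2 N to move; nothing but the lock pin locks it.
- pin_hole (a point): Mouth of the vertical 12 mm hole with a 2 mm chamfer near the -x end of the carriage, level with the carriage's top face (28 mm above the bench). At fixture frame x = -45 mm, y = 0. The same 12 mm hole goes on through the 18 mm base.
- pad_top (a point): Centre of the top face of the round brass contact pad, 14 mm in diameter with a thin white ring of 20 mm round it, lying flat on the circuit board, 32 mm above the bench. The two other bare pads are small and square. At fixture frame x = +28 mm, y = +8 mm.
- pin_block: Fixed aluminium block 40 x 40 mm on a 50 x 50 mm foot, 50 mm tall, with a hole in which the lock pin stands. Origin: centre of the underside. Block and probe stand may change places.
- pin_grip (a point): Grip of the loose lock pin, on its axis, 24 mm above its shoulder's underside, 14 mm below its top. The pin stands upright, z up along it; black round grip 16 mm in diameter, 4 to 38 mm above the shoulder's underside; 60 g. In its block this point is 74 mm above the bench, with the pin home 52 mm.
- pin_shoulder (a point): Centre of the underside of the lock pin's flat steel shoulder (20 mm in diameter, 4 mm thick). Below it is the steel shank, 10 mm in diameter, 24 mm long, with a tapered foot. This point meets pin_hole when the pin is home.
- probe_stand: Fixed black block 44 x 44 mm on a 50 x 50 mm foot, 46 mm tall, with a 12.5 mm hole in which the test probe stands. Origin: centre of the underside.
- probe_grip (a point): Grip of the loose test probe, on its axis, 40 mm above its shoulder's underside, 32 mm below its top, 80 mm above the end of its spring tip (when out). The probe stands upright, tip down, z up along it; grey round handle 18 mm in diameter; 90 g. In its stand this point is 86 mm above the bench; lift it over 40 mm to clear the stand.
- probe_tip (a point): End of the probe's rounded brass spring tip (5 mm thick), when out 40 mm below the underside of the probe's shoulder (22 mm in diameter, 4 mm thick, resting on the stand). Between them is a steel nose 10 mm in diameter and 22 mm long.
- tip (a joint): How far the probe's spring tip is pushed in, m: 0 = fully out, 0.010 = at its stop. It takes 1 N to start it moving and 0.5 N more for each mm (3.5 N half-way, 6 N at the stop).
- solder_spool: Loose solder spool, 51 mm in diameter, 34 mm tall, a bystander. Origin: centre of the underside.

How it is judged:
By the outcome, as a careful person would: the job done as asked, in the order asked, and still so for the second after the job is handed in, while the arm keeps its last pose, push and grip.
It also fails if it takes over 48 s, if anything falls off the work surface, if the arm or the gripper's body presses on something with over 40 N, if the wrist force passes 120 N, or if a joint passes its speed limit or range.

## Working session

There is one attempt and no reset: what is moved stays moved. The work goes in short steps, Python scripts to look and compute and a tool call to move; the robot and the scene stay as the last step left them, time stands still between calls to the robot, and variables do not carry over. Pictures are saved under pics/ and viewed, at most 12 in all, crops included, and the job is handed in when it is done.

Besides the shell and the picture viewer there is one more tool, called after "Request:" by a JSON object that holds its "name" and its "arguments", one argument or row to a line. play_rows: Moves the arm, as the interface text tells. Its arguments: {"type":"object","properties":{"delta_pos":{"type":"array","items":{"type":"array","items":{"type":"number"}}},"twist":{"type":"array","items":{"type":"array","items":{"type":"number"}}},"grip":{"type":"array","items":{"type":"number"}},"grip_force":{"type":"number"}},"required":["delta_pos","twist","grip"]}

```bash
ls; mkdir -p pics; python3 - <<'E'
from station import r
import cv2
s=r.get_state();print(s)
for n in("scene","top","wrist"):
    c=r.calibration(n);print(n,c)
    im=r.read_camera(n);cv2.imwrite(f"pics/{n}0.png",im[:,:,::-1])
a=cv2.imread("pics/scene0.png");b=cv2.imread("pics/top0.png")
E
```

```text
pics
{'t': 0.0, 'joint_pos': array([ 1.17658273e+00,  1.31115112e-01,  1.48927874e+00, -1.01623747e-05,
        1.52298912e+00, -8.54118923e-02]), 'dq': array([-0.00164514, -0.00051274, -0.00079138, -0.00085577,  0.0004866 ,
        0.00130753]), 'tau': array([ 1.06758522e-03, -5.59850621e+01, -4.91763139e+01,  7.67251756e-02,
        3.55475955e-02, -1.57205104e-04]), 'position': array([0.18224836, 0.57140828, 0.40371495]), 'eef_rot': array([-2.07689429e-04,  1.53787803e-01,  9.88103492e-01, -8.70749375e-04]), 'wrist_force': array([ 0.14927856,  0.07032131, -0.37176442]), 'wrist_torque': array([0.01223446, 0.02220068, 0.07367177]), 'grip_force': 0.0, 'opening': 0.9970577622632032}
scene {'camera_matrix': array([[473.82104174,   0.        , 287.86129229],
       [  0.        , 473.82104174, 204.74318421],
       [  0.        ,   0.        ,   1.        ]]), 'cam_to_world': array([[ 0.73613928, -0.47333458,  0.4837906 ,  0.08521148],
       [-0.67658805, -0.53374195,  0.50729493, -0.32943417],
       [ 0.0180991 , -0.70076666, -0.71316093,  0.70883665],
       [ 0.        ,  0.       
[... 307 characters left out ...]
 0.0798446 , -0.01850395,  0.1154106 ],
       [ 0.00177517, -0.20468454, -0.97882638,  0.91361574],
       [ 0.        ,  0.        ,  0.        ,  1.        ]])}
wrist {'camera_matrix': array([[319.03333018,   0.        , 282.76698643],
       [  0.        , 319.03333018, 217.80430814],
       [  0.        ,   0.        ,   1.        ]]), 'cam_to_world': array([[ 3.04105615e-01,  9.17635452e-01,  2.55861198e-01,
         1.11331022e-01],
       [ 9.52637995e-01, -2.92708910e-01, -8.24763210e-02,
         5.94514264e-01],
       [-7.90343532e-04,  2.68824611e-01, -9.63188820e-01,
         3.83231429e-01],
       [ 0.00000000e+00,  0.00000000e+00,  0.00000000e+00,
         1.00000000e+00]])}
```

View pics/top0.png

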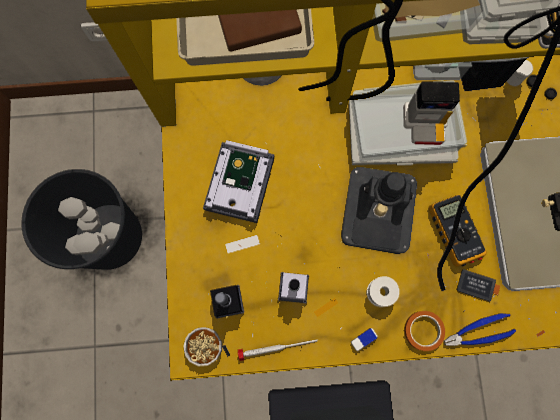

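View pics/scene0.png

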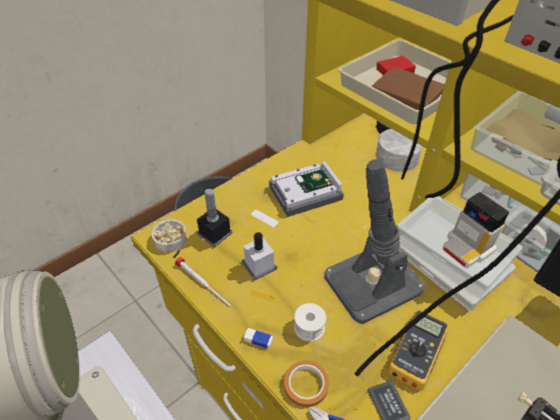

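The top view shows the fixture near (240,183), with its hole at (233,202) and pad at (238,163). The pin block is at (293,288), the probe stand at (227,300) and the spool at (383,292). The scene view agrees: pin top near (258,238), probe top near (210,193).

```bash
cat > h.py <<'E'
import numpy as np, cv2
from scipy.spatial.transform import Rotation as R
from station import r
def ray(c,uv):
    M=c["cam_to_world"];d=np.linalg.inv(c["camera_matrix"])@[uv[0],uv[1],1.]
    return M[:3,3],M[:3,:3]@d
def onz(c,uv,z):
    o,d=ray(c,uv);return o+d*(z-o[2])/d[2]
def proj(c,p):
    M=np.linalg.inv(c["cam_to_world"]);q=c["camera_matrix"]@(M[:3,:3]@p+M[:3,3]);return q[:2]/q[2]
def tri(c1,a,c2,b):
    o1,d1=ray(c1,a);o2,d2=ray(c2,b);A=np.c_[d1,-d2];t=np.linalg.lstsq(A,o2-o1,rcond=None)[0]
    p,q=o1+t[0]*d1,o2+t[1]*d2;return (p+q)/2,np.linalg.norm(p-q)
def rot(s): return R.from_quat(np.roll(s["eef_rot"],-1))
def go(p,yaw=None,z=None):
    """shift in tool mm and twist to put the grasp point at p, pointing down, tool y at heading yaw (mod pi)"""
    s=r.get_state();T=rot(s)
    if yaw is None:
        y=T.as_matrix()[:,1];yaw=np.arctan2(y[1],y[0])
    best=None
    for k in(-1,0,1,2):
        a=yaw+k*np.pi;y=np.array([np.cos(a),np.sin(a),0]);zz=np.array([0,0,-1.]);x=np.cross(y,zz)
        G=R.from_matrix(np.c_[x,y,zz]);w=(T.inv()*G).as_rotvec()
        if best is None or np.linalg.norm(w)<np.linalg.norm(best):best=w
    tcp=np.array(p)+[0,0,.167]
    return (T.inv().apply(tcp-s["position"])*1000).round(1),best.round(3)
E
python3 - <<'E'
from h import *
t=r.calibration("top");s=r.calibration("scene")
im=cv2.imread("pics/top0.png");sc=cv2.imread("pics/scene0.png")
for n,uv,z in(("hole",(233,202),.028),("pad",(238,163),.032),("pintop",(293,284),.088),("probetop",(222,295),.118),("spool",(383,291),.034)):
    p=onz(t,uv,z);print(n,p.round(3),"scene px",proj(s,p).round(0))
a=cv2.resize(im[135:320,195:320],None,fx=4.5,fy=4.5*.72,interpolation=cv2.INTER_CUBIC)
a=cv2.resize(im[135:230,195:285],None,fx=5,fy=5,interpolation=cv2.INTER_CUBIC)
b=cv2.resize(sc[150:210,260:350],(450,300),interpolation=cv2.INTER_CUBIC)
cv2.imwrite("pics/crop1.png",a)
E
```

```text
hole [0.577 0.188 0.028] scene px [288. 189.]
pad [0.648 0.174 0.032] scene px [316. 176.]
pintop [0.418 0.095 0.088] scene px [257. 234.]
probetop [0.408 0.207 0.118] scene px [212. 191.]
spool [ 0.398 -0.059  0.034] scene px [309. 316.]
```

View pics/crop1.png

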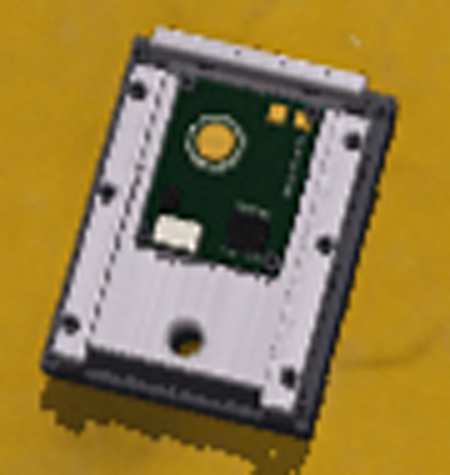

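The crop shows the hole at about top pixel (232.4,202.2) and the ringed pad at (238,163.6). The fixture yaw is therefore about -0.3 rad. The tool's closing line already suits that, so I'll keep it.

```bash
python3 - <<'E'
from h import *
print(go([.418,.095,.18]), go([.418,.095,.18],np.pi/2-.305))
print(rot(r.get_state()).as_matrix().round(3))
E
```

```text
(array([-369.4, -382.2,   57.4]), array([-0.001, -0.   , -0.   ])) (array([-369.4, -382.2,   57.4]), array([-0.001, -0.   , -0.004]))
[[-0.953  0.304 -0.001]
 [ 0.304  0.953 -0.001]
 [ 0.    -0.001 -1.   ]]
```

Request:
{"name": "play_rows", "arguments": {
  "delta_pos": [
    [-41,-42,0],
    [-82,-85,0],
    [-123,-127,0],
    [-164,-170,0],
    [-205,-212,0]
  ],
  "twist": [
    [0,0,0],
    [0,0,0],
    [0,0,0],
    [0,0,0],
    [0,0,0]
  ],
  "grip": [0,0,0,0,0]
}}

```text
t: 0.78
position: [0.3135, 0.3056, 0.4046]
eef_rot: [0.0, 0.154, 0.988, -0.0]
wrist_force: [0.6, -0.0, 1.1]
opening: 1.002
grip_force: 0.0
```

Request:
{"name": "play_rows", "arguments": {
  "delta_pos": [
    [-41,-42,15],
    [-82,-85,30],
    [-123,-127,45],
    [-164,-170,57],
    [-164,-170,57]
  ],
  "twist": [
    [0,0,0],
    [0,0,0],
    [0,0,0],
    [0,0,0],
    [0,0,0]
  ],
  "grip": [0,0,0,0,0]
}}

```text
t: 1.4
position: [0.4185, 0.092, 0.3465]
eef_rot: [-0.001, 0.157, 0.988, -0.001]
wrist_force: [0.2, -0.2, 0.6]
opening: 0.998
grip_force: 0.0
```

```bash
python3 - <<'E'
from h import *
s=r.get_state();c=r.calibration("wrist");im=r.read_camera("wrist")[:,:,::-1]
cv2.imwrite("pics/w1.png",im);print(s["t"],s["position"],s["dq"].round(3),s["wrist_force"])
for n,p in(("pin",[.418,.095,.088]),("hole",[.577,.188,.028])):print(n,proj(c,np.array(p)).round(0))
E
```

```text
1.4 [0.41845008 0.09199842 0.34647229] [ 0.088 -0.018 -0.007  0.031  0.024  0.066] [ 0.19869361 -0.23327849  0.55123972]
pin [286. 227.]
hole [415. 320.]
```

View pics/w1.png

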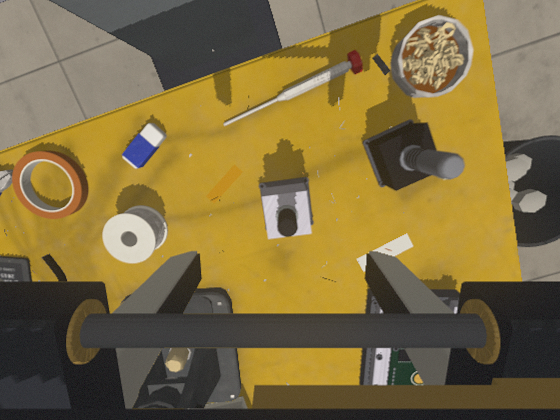

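The wrist view shows the pin at about (288,222), the probe top near (448,164) and the spool at (130,238). Next I'll measure the pin and probe tops precisely.

```bash
python3 - <<'E'
from h import *
c=r.calibration("wrist");im=cv2.imread("pics/w1.png");g=cv2.cvtColor(im,cv2.COLOR_BGR2GRAY)
def comp(box,lo,hi):
    x0,y0,x1,y1=box;m=cv2.inRange(g[y0:y1,x0:x1],lo,hi)
    n,l,st,ce=cv2.connectedComponentsWithStats(m)
    for i in range(1,n):
        if st[i,4]>60: print(box,lo,hi,st[i]+[x0,y0,0,0,0],(ce[i]+[x0,y0]).round(1))
comp((268,198,310,236),0,75)
for h in(70,80,90):comp((268,198,310,240),0,h)
np.set_printoptions(linewidth=250)
print(g[196:242:2,270:308:2]);print(g[140:188:3,395:470:3])
E
```

```text
(268, 198, 310, 236) 0 75 [278 208  19  28 436] [286.8 221.9]
(268, 198, 310, 240) 0 70 [278 208  19  28 426] [286.9 222. ]
(268, 198, 310, 240) 0 80 [278 208  19  28 441] [286.8 221.9]
(268, 198, 310, 240) 0 90 [278 208  19  28 454] [286.8 221.7]
[[200 215 210 209 141 120 117 119 120 119 117 120 115 192 202 199 200 201 189]
 [211 208 203 211 147 118 122 119 120 118 118 118 145 199 199 204 203 201 197]
 [213 203 204 195 114 119 121 122 117 122 120 121 114 194 201 202 203 199 202]
 [210 202 205 208 128 122 119 118 118 124 117 119 118 160 204 203 200 200 206]
 [203 206 208 205 153 122 122 119 118 113 118 118 114 194 202 204 200 199 202]
 [203 210 206 203 160 117  98  97  96  99  95  98 118 204 205 202 199 203 204]
 [206 208 203 192 114  93 103  81  76  75  95 100  95 185 205 200 201 201 203]
 [209 206 202 169 108  87  56  48  52  53  48  64  96 145 198 200 203 204 202]
 [208 200 205 147 101  52  49  48  52  53  52  47  72 132 196 202 204 201 204]
 [209 201 205 153  95  49  50  49  46  50  49  51  48 143 186 203 205 201 203]
 [201 205 206 149  85  51  53  47  52  51  47  53  49 124 189 
[... 1914 characters left out ...]
  64  62  66  80  74  75  70  68  66  80  99 121 136 137 135 134 134 133 139 153]
 [ 51  53  48  51  75  93  78  55  71  85  82  76  78  73  79 101 124 135 139 135 133 134 133 151 153]
 [ 49  45  48  49  51  50  48  47  49  51  63  83  85  83  82 104 123 136 137 136 136 135 146 152 155]
 [ 52  52  52  49  49  50  48  49  55  51  44  94 133 126 108  93 109 125 136 138 137 146 154 153 153]
 [ 54  52  50  47  46  49  47  46  42 108 131 134 133 132 134 141 161 148 136 146 152 153 152 152 155]
 [ 50  47  46  52  52  46  58 124 131 129 130 134 134 134 138 144 146 147 147 150 149 152 154 155 155]
 [ 51  51  54  46  72 133 137 133 132 132 132 136 139 141 143 147 147 147 149 150 150 152 154 151 152]]
```

```bash
python3 - <<'E'
from h import *
c=r.calibration("wrist");t=r.calibration("top");s=r.calibration("scene")
p=onz(c,(287.3,226.8),.088);print(p,onz(c,(451,165),.118))
g=cv2.imread("pics/top0.png",0);np.set_printoptions(linewidth=250)
print(g[274:300,284:304]);print(tri(c,(287.3,226.8),t,proj(t,p)))
print(go([p[0],p[1],.078]),go([p[0],p[1],.115]))
E
```

```text
[0.41823021 0.09798625 0.088     ] [0.40212936 0.21420646 0.118     ]
[[194 195 198 194 191 191 186 187 189 183 180 179 184 176 179 163 157 169 144 140]
 [191 196 192 189 187 191 189 191 192 191 192 193 190 190 194 191 185 188 184 184]
 [197 195 188 187 191 189 190 192 192 190 191 190 190 192 192 193 190 190 193 194]
 [197 190 187 190 188 190 190 194 194 193 192 191 194 192 194 190 187 191 192 190]
 [194 186 190 190 189 191 192 197 201 172 164 160 195 198 192 189 191 192 190 192]
 [190 189 191 190 191 194 198 140  97  69  65  64 101 159 192 193 192 191 193 191]
 [191 190 190 192 194 197 162  63  18  13  16  14  21  61 115 193 194 190 191 189]
 [193 189 191 192 196 166  75  20  16  20  18  18  18  12  31 191 195 192 188 191]
 [191 190 192 192 197 112  26  15  21  22  22  20  24  19   9 122 189 191 190 192]
 [191 192 192 192 175  89  26  20  21  21  23  21  21  20  11  82 186 192 191 192]
 [191 193 190 194 153  64  22  17  22  20  19  20  21  20  10  92 187 195 191 194]
 [191 190 191 195 143  50  15  17  20  21  21  21  20  19   9 106 190 193 194 191]
 [190 191 191 193 136  51  10  16 
[... 635 characters left out ...]
 189 191 202 116  97  98 101 100 102 103  99  91 193 200 194 195 200 200 195]
 [194 195 199 142 102  99 100 101 101 102 100  98  93 195 196 194 200 202 195 195]
 [147 173 179 104 100 102 102 103 104 103 102 101 180 198 195 199 204 197 195 196]
 [ 82  97  99  74  74  74  82  83  83  86  90  95 176 178 206 211 204 200 200 197]
 [ 41  40  46  46  49  53  62  63  62  71  72  72  97  97 113 117 128 128 126 148]
 [ 32  33  36  35  38  40  40  40  41  44  45  43  44  46  50  49  64  66  64  81]]
(array([0.41823021, 0.09798625, 0.088     ]), np.float64(2.2929868617541516e-16))
(array([  0.9,   4.1, 102. ]), array([-0.001, -0.002, -0.   ])) (array([ 1. ,  4.1, 65. ]), array([-0.001, -0.002, -0.   ]))
```

Request:
{"name": "play_rows", "arguments": {
  "delta_pos": [
    [0,1,30],
    [0,1,60],
    [0,1,90],
    [0,1,102],
    [0,1,102]
  ],
  "twist": [
    [0,0,0],
    [0,0,0],
    [0,0,0],
    [0,0,0],
    [0,0,0]
  ],
  "grip": [0.3,0.4,0.5,0.6,0.6],
  "grip_force": 20
}}

```text
t: 2.08
position: [0.4176, 0.0973, 0.2455]
eef_rot: [-0.001, 0.153, 0.988, -0.0]
wrist_force: [0.5, 0.1, -0.6]
opening: 0.511
grip_force: 0.0
```

Request:
{"name": "play_rows", "arguments": {
  "delta_pos": [
    [0,0,0],
    [0,0,0],
    [0,0,0],
    [0,0,0],
    [0,0,0]
  ],
  "twist": [
    [0,0,0],
    [0,0,0],
    [0,0,0],
    [0,0,0],
    [0,0,0]
  ],
  "grip": [0.8,1,1,1,1]
}}

```text
t: 2.7
position: [0.4184, 0.0963, 0.2463]
eef_rot: [0.0, 0.154, 0.988, -0.0]
wrist_force: [-0.6, -3.3, 5.2]
opening: 0.167
grip_force: 20.0
```

Request:
{"name": "play_rows", "arguments": {
  "delta_pos": [
    [0,0,-10],
    [0,0,-25],
    [0,0,-45],
    [0,0,-65],
    [0,0,-65]
  ],
  "twist": [
    [0,0,0],
    [0,0,0],
    [0,0,0],
    [0,0,0],
    [0,0,0]
  ],
  "grip": [1,1,1,1,1]
}}

```text
t: 3.32
position: [0.4189, 0.0968, 0.3132]
eef_rot: [0.002, 0.154, 0.988, 0.001]
wrist_force: [-0.1, -0.1, -1.5]
opening: 0.168
grip_force: 20.0
```

```bash
python3 - <<'E'
from h import *
t=r.calibration("top")
h=onz(t,(232.4,202.2),.028);p=onz(t,(238,163.6),.032);print(h,p,np.linalg.norm(h-p))
print(r.get_state()["opening"],r.get_state()["position"],go([h[0],h[1],.145]))
E
```

```text
[0.57659325 0.18905239 0.028     ] [0.646411  0.1742546 0.032    ] 0.07148071813822172
0.1680786305575265 [0.41886251 0.09678574 0.31320389] (array([-122.2,  135.8,    1.9]), array([ 0.002,  0.004, -0.   ]))
```

Pin lifted. Next I'll move to 60 mm short of the hole and look with the wrist camera.

Request:
{"name": "play_rows", "arguments": {
  "delta_pos": [
    [-20,45,0],
    [-40,90,0],
    [-62,136,0],
    [-62,136,0],
    [-62,136,0]
  ],
  "twist": [
    [0,0,0],
    [0,0,0],
    [0,0,0],
    [0,0,0],
    [0,0,0]
  ],
  "grip": [1,1,1,1,1]
}}

```text
t: 3.95
position: [0.5179, 0.2072, 0.3096]
eef_rot: [-0.001, 0.154, 0.988, -0.001]
wrist_force: [0.4, -0.1, -0.2]
opening: 0.169
grip_force: 20.0
```

```bash
python3 - <<'E'
from h import *
s=r.get_state();c=r.calibration("wrist");im=r.read_camera("wrist")[:,:,::-1]
np.savez("w2.npz",K=c["camera_matrix"],M=c["cam_to_world"])
cv2.imwrite("pics/w2.png",im);print(s["t"],s["position"],s["dq"].round(3))
for n,p in(("hole",[.5766,.189,.028]),("pad",[.6464,.1743,.032])):print(n,proj(c,np.array(p)).round(0))
T=rot(s);print("pin axis top/shoulder/foot px",[proj(c,s["position"]+T.apply([0,0,d])).round(0) for d in(.157,.190,.214)])
E
```

```text
3.95 [0.51793346 0.20718313 0.30960062] [-0.014 -0.035  0.017 -0.002  0.001  0.002]
hole [283. 286.]
pad [291. 355.]
pin axis top/shoulder/foot px [array([282., 292.]), array([282., 263.]), array([282., 248.])]
```

View pics/w2.png

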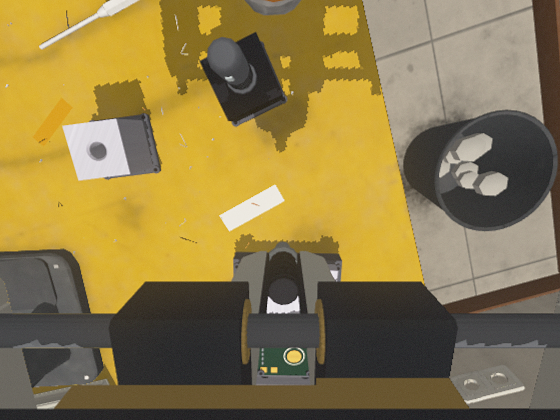

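The hole (expected at 283,286) is hidden behind the pin and fingers, and the pad shows at (294,356). Moving 85 mm forward puts the hole in clear view, behind the hand.

Request:
{"name": "play_rows", "arguments": {
  "delta_pos": [
    [-30,0,0],
    [-60,0,0],
    [-90,0,0],
    [-90,0,0],
    [-90,0,0]
  ],
  "twist": [
    [0,0,0],
    [0,0,0],
    [0,0,0],
    [0,0,0],
    [0,0,0]
  ],
  "grip": [1,1,1,1,1]
}}

```text
t: 4.62
position: [0.6034, 0.1794, 0.3109]
eef_rot: [-0.0, 0.154, 0.988, 0.0]
wrist_force: [0.3, -0.3, -1.8]
opening: 0.165
grip_force: 20.0
```

```bash
python3 - <<'E'
from h import *
s=r.get_state();c=r.calibration("wrist");im=r.read_camera("wrist")[:,:,::-1]
cv2.imwrite("pics/w3.png",im);print(s["t"],s["position"],s["dq"].round(3))
np.savez("w3.npz",K=c["camera_matrix"],M=c["cam_to_world"],pos=s["position"])
q=proj(c,np.array([.5766,.189,.028]));print(q)
x,y=q.astype(int);g=cv2.cvtColor(im,cv2.COLOR_BGR2GRAY);x0,y0=x-25,y-25;w=g[y0:y0+50,x0:x0+50]
for th in(60,80,100):
    n,l,st,ce=cv2.connectedComponentsWithStats((w<th).astype(np.uint8))
    for i in range(1,n):
        if st[i,4]>15: print(th,st[i],(ce[i]+[x0,y0]).round(1),onz(c,ce[i]+[x0,y0],.028).round(4))
cv2.imwrite("pics/w3c.png",cv2.resize(im[140:300,200:370],None,fx=3,fy=3,interpolation=cv2.INTER_CUBIC))
E
```

```text
4.625 [0.60341463 0.17943319 0.31091465] [ 0.013 -0.006  0.006 -0.    -0.001  0.   ]
[283.10673675 186.45398923]
80 [  0   0  50  11 378] [282.4 166.9] [0.561  0.1934 0.028 ]
80 [24 22 12  7 37] [287.8 187. ] [0.5782 0.1926 0.028 ]
100 [  0   0  50  12 496] [282.4 167.2] [0.5613 0.1933 0.028 ]
100 [23 21 14  9 58] [287.9 186.6] [0.5779 0.1928 0.028 ]
```

View pics/w3c.png

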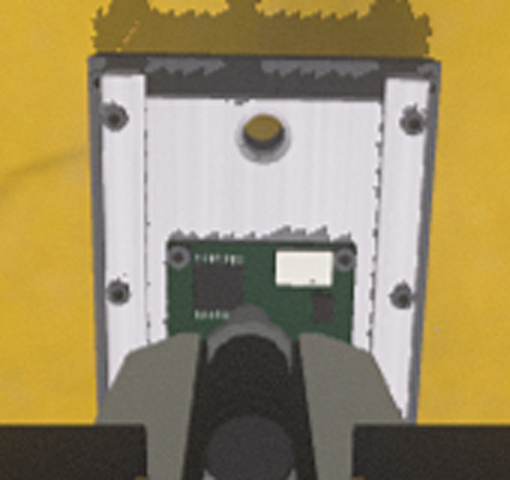

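The crop shows the hole's chamfer ring centred at full-picture pixel (288,185.8), which gives (0.577,0.193). The top camera gave y=0.189, so I'll take (0.577,0.1915), inside the chamfer's capture range.

```bash
python3 - <<'E'
from h import *
print(onz(r.calibration("wrist"),(288,185.8),.028),go([.577,.1915,.088]),r.get_state()["position"])
E
```

```text
[0.57718803 0.1933272  0.028     ] (array([28.6,  3.2, 55.9]), array([-0., -0., -0.])) [0.60331327 0.17970458 0.31089374]
```

Request:
{"name": "play_rows", "arguments": {
  "delta_pos": [
    [28.5,3.5,0],
    [28.5,3.5,0],
    [28.5,3.5,25],
    [28.5,3.5,56],
    [28.5,3.5,56]
  ],
  "twist": [
    [0,0,0],
    [0,0,0],
    [0,0,0],
    [0,0,0],
    [0,0,0]
  ],
  "grip": [1,1,1,1,1]
}}

```text
t: 5.3
position: [0.5766, 0.1915, 0.252]
eef_rot: [-0.002, 0.154, 0.988, -0.001]
wrist_force: [0.2, -0.3, 0.4]
opening: 0.168
grip_force: 20.0
```

Request:
{"name": "play_rows", "arguments": {
  "delta_pos": [
    [0,0,2],
    [0,0,5],
    [0,0,8],
    [0,0,11],
    [0,0,11]
  ],
  "twist": [
    [0,0,0],
    [0,0,0],
    [0,0,0],
    [0,0,0],
    [0,0,0]
  ],
  "grip": [1,1,1,1,1]
}}

```text
t: 5.92
position: [0.5777, 0.192, 0.2433]
eef_rot: [-0.001, 0.154, 0.988, -0.0]
wrist_force: [-2.2, 0.8, -0.7]
opening: 0.168
grip_force: 20.0
```

Request:
{"name": "play_rows", "arguments": {
  "delta_pos": [
    [0.7,-0.2,3],
    [0.7,-0.2,6],
    [0.7,-0.2,9],
    [0.7,-0.2,12],
    [0.7,-0.2,12]
  ],
  "twist": [
    [0,0,0],
    [0,0,0],
    [0,0,0],
    [0,0,0],
    [0,0,0]
  ],
  "grip": [1,1,1,1,1]
}}

```text
t: 6.55
position: [0.5772, 0.1919, 0.2311]
eef_rot: [-0.0, 0.154, 0.988, -0.0]
wrist_force: [-1.9, 1.5, -2.3]
opening: 0.168
grip_force: 20.0
```

Request:
{"name": "play_rows", "arguments": {
  "delta_pos": [
    [0.5,0,2],
    [0.7,0.3,4],
    [0.7,0.3,6],
    [0.7,0.3,7.5],
    [0.7,0.3,7.5]
  ],
  "twist": [
    [0,0,0],
    [0,0,0],
    [0,0,0],
    [0,0,0],
    [0,0,0]
  ],
  "grip": [1,1,1,1,1]
}}

```text
t: 7.18
position: [0.5769, 0.1923, 0.2244]
eef_rot: [0.0, 0.154, 0.988, -0.0]
wrist_force: [-3.9, -0.2, 3.0]
opening: 0.168
grip_force: 20.0
```

Request:
{"name": "play_rows", "arguments": {
  "delta_pos": [
    [0.7,0,0.5],
    [0.7,0,0.5],
    [0.7,0,0.5],
    [0.7,0,0.5],
    [0.7,0,0.5]
  ],
  "twist": [
    [0,0,0],
    [0,0,0],
    [0,0,0],
    [0,0,0],
    [0,0,0]
  ],
  "grip": [1,0.75,0.65,0.6,0.6]
}}

```text
t: 7.8
position: [0.5762, 0.1926, 0.2236]
eef_rot: [0.0, 0.154, 0.988, -0.0]
wrist_force: [-0.7, -0.5, -0.1]
opening: 0.401
grip_force: 0.0
```

Request:
{"name": "play_rows", "arguments": {
  "delta_pos": [
    [0,0,-10],
    [0,0,-30],
    [0,0,-60],
    [0,0,-100],
    [0,0,-100]
  ],
  "twist": [
    [0,0,0],
    [0,0,0],
    [0,0,0],
    [0,0,0],
    [0,0,0]
  ],
  "grip": [0.6,0.6,0.6,0.6,0.6]
}}

```text
t: 8.43
position: [0.5778, 0.193, 0.3304]
eef_rot: [0.004, 0.154, 0.988, 0.002]
wrist_force: [0.4, -0.3, 0.2]
opening: 0.399
grip_force: 0.0
```

```bash
python3 - <<'E'
from h import *
c=r.calibration("wrist");im=r.read_camera("wrist")[:,:,::-1]
cv2.imwrite("pics/w4.png",im)
t=r.calibration("top");p=np.array([.5773,.192,.066])
print("pin px",proj(c,p),[onz(t,(u,v),.118).round(3) for u,v in((222,295),(221,297))])
print(go([.405,.2105,.20]),go([.405,.2105,.20])[0])
E
```

```text
pin px [278.82597326 222.8308866 ] [array([0.408, 0.207, 0.118]), array([0.405, 0.208, 0.118])]
(array([169.1, -35.4, -40.3]), array([ 0.003,  0.005, -0.   ])) [169.1 -35.4 -40.3]
```

View pics/w4.png

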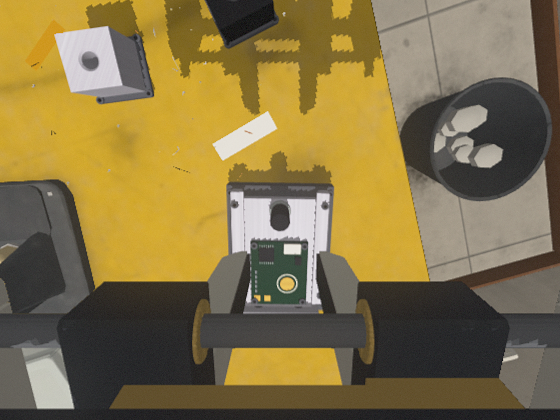

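The pin stands in the hole with its top at (280,223), as expected for home (279,223). The pad shows at (287,283), so I'll measure both now that the arm is settled.

```bash
python3 - <<'E'
from h import *
s=r.get_state();c=r.calibration("wrist");im=r.read_camera("wrist")[:,:,::-1]
print(s["position"],s["dq"].round(3));cv2.imwrite("pics/w5.png",im)
h=cv2.cvtColor(im,cv2.COLOR_BGR2HSV)
def comps(m,box,mn):
    x0,y0,x1,y1=box;n,l,st,ce=cv2.connectedComponentsWithStats(m[y0:y1,x0:x1])
    return [((ce[i]+[x0,y0]),st[i]+[x0,y0,0,0,0]) for i in range(1,n) if st[i,4]>mn]
for ce,st in comps(cv2.inRange(h,(12,90,90),(35,255,255)),(254,240,318,303),60):print("pad",ce.round(1),st,onz(c,ce,.032).round(4))
for ce,st in comps(cv2.inRange(h,(0,0,0),(180,255,85)),(262,195,300,238),60):
    print("pin",ce.round(1),st); w=st[2]; q=(st[0]+w/2-.5,st[1]+w/2-.5); q2=(q[0],st[1]+st[3]-w/2-.5)
    print([onz(c,q_,z).round(4) for q_,z in((q2,.066),(q,.066))])
E
```

```text
[0.57709744 0.19283769 0.32767094] [ 0.     0.037  0.05  -0.    -0.015  0.   ]
pad [287.7 286.3] [281 280  15  14 171] [0.6474 0.1771 0.032 ]
pin [281.7 196.2] [262 195  38   4 127]
[array([0.5426, 0.2036, 0.066 ]), array([0.5681, 0.1954, 0.066 ])]
pin [280.6 219.3] [272 206  19  27 426]
[array([0.5756, 0.1934, 0.066 ]), array([0.5693, 0.1954, 0.066 ])]
```

Request:
{"name": "play_rows", "arguments": {
  "delta_pos": [
    [40,-9,-20],
    [80,-18,-40],
    [125,-27,-40],
    [169,-35,-40],
    [169,-35,-40]
  ],
  "twist": [
    [0,0,0],
    [0,0,0],
    [0,0,0],
    [0,0,0],
    [0,0,0]
  ],
  "grip": [0.4,0.4,0.4,0.4,0.4]
}}

```text
t: 9.15
position: [0.4019, 0.2108, 0.3624]
eef_rot: [-0.001, 0.153, 0.988, -0.001]
wrist_force: [0.5, -0.2, 0.6]
opening: 0.602
grip_force: 0.0
```

Request:
{"name": "play_rows", "arguments": {
  "delta_pos": [
    [0,0,0],
    [0,0,0],
    [0,0,0],
    [0,0,0],
    [0,0,0]
  ],
  "twist": [
    [0,0,0],
    [0,0,0],
    [0,0,0],
    [0,0,0],
    [0,0,0]
  ],
  "grip": [0.4,0.4,0.4,0.4,0.4]
}}

```text
t: 9.78
position: [0.4047, 0.2106, 0.3636]
eef_rot: [-0.0, 0.154, 0.988, -0.0]
wrist_force: [-0.9, 0.1, 0.1]
opening: 0.601
grip_force: 0.0
```

```bash
python3 - <<'E'
from h import *
s=r.get_state();c=r.calibration("wrist");im=r.read_camera("wrist")[:,:,::-1]
np.savez("w6.npz",K=c["camera_matrix"],M=c["cam_to_world"])
print(s["t"],s["position"],s["dq"].round(3));cv2.imwrite("pics/w6.png",im)
q=proj(c,np.array([.405,.2105,.118]));print(q)
x,y=q.astype(int);cv2.imwrite("pics/w6c.png",cv2.resize(im[y-60:y+60,x-70:x+70],None,fx=4,fy=4,interpolation=cv2.INTER_CUBIC));print("crop origin",x-70,y-60)
E
```

```text
9.775 [0.40472048 0.21055908 0.36360428] [ 0.002 -0.005  0.002  0.001 -0.001  0.   ]
[281.99341767 233.44138084]
crop origin 211 173
```

View pics/w6c.png

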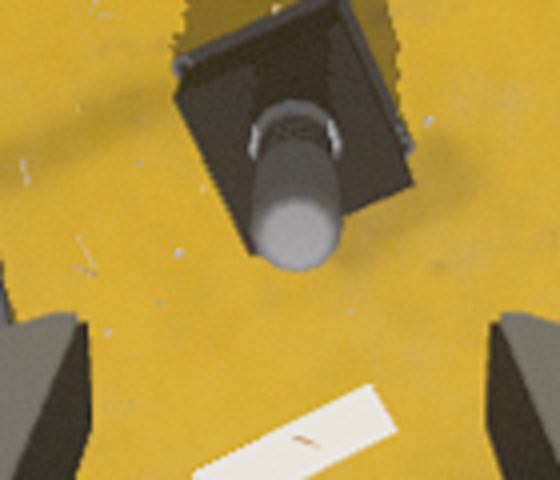

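The crop shows the probe's top centred at crop (296,228), which is full-picture pixel (285,230).

```bash
python3 - <<'E'
from h import *
c=r.calibration("wrist");p=onz(c,(285,230),.117);print(p,go([p[0],p[1],.088]))
E
```

```text
[0.40339659 0.21337412 0.117     ] (array([  2. ,   2.3, 108.7]), array([-0., -0., -0.]))
```

Request:
{"name": "play_rows", "arguments": {
  "delta_pos": [
    [1.2,1.6,0],
    [1.2,1.6,40],
    [1.2,1.6,80],
    [1.2,1.6,109],
    [1.2,1.6,109]
  ],
  "twist": [
    [0,0,0],
    [0,0,0],
    [0,0,0],
    [0,0,0],
    [0,0,0]
  ],
  "grip": [0.4,0.4,0.5,0.6,0.65]
}}

```text
t: 10.45
position: [0.4025, 0.2121, 0.2524]
eef_rot: [-0.002, 0.154, 0.988, -0.001]
wrist_force: [1.1, -0.1, 0.5]
opening: 0.368
grip_force: 0.0
```

Request:
{"name": "play_rows", "arguments": {
  "delta_pos": [
    [0,0,0],
    [0,0,0],
    [0,0,0],
    [0,0,0],
    [0,0,0]
  ],
  "twist": [
    [0,0,0],
    [0,0,0],
    [0,0,0],
    [0,0,0],
    [0,0,0]
  ],
  "grip": [0.8,1,1,1,1],
  "grip_force": 25
}}

```text
t: 11.08
position: [0.4047, 0.2129, 0.2566]
eef_rot: [0.001, 0.154, 0.988, 0.001]
wrist_force: [-1.4, -0.4, 7.5]
opening: 0.186
grip_force: 25.0
```

Request:
{"name": "play_rows", "arguments": {
  "delta_pos": [
    [0,0,-10],
    [0,0,-30],
    [0,0,-60],
    [0,0,-88],
    [0,0,-88]
  ],
  "twist": [
    [0,0,0],
    [0,0,0],
    [0,0,0],
    [0,0,0],
    [0,0,0]
  ],
  "grip": [1,1,1,1,1]
}}

```text
t: 11.7
position: [0.4047, 0.2128, 0.3457]
eef_rot: [0.002, 0.154, 0.988, 0.001]
wrist_force: [1.4, -0.2, -1.6]
opening: 0.192
grip_force: 25.0
```

Request:
{"name": "play_rows", "arguments": {
  "delta_pos": [
    [0,0,0],
    [0,0,0],
    [0,0,0],
    [0,0,0],
    [0,0,0]
  ],
  "twist": [
    [0,0,0],
    [0,0,0],
    [0,0,0],
    [0,0,0],
    [0,0,0]
  ],
  "grip": [1,1,1,1,1]
}}

```text
t: 12.32
position: [0.4038, 0.2125, 0.3425]
eef_rot: [-0.0, 0.154, 0.988, -0.0]
wrist_force: [0.1, -0.4, -1.9]
opening: 0.189
grip_force: 25.0
```

```bash
python3 - <<'E'
from h import *
s=r.get_state();print(s["position"],s["wrist_force"],go([.6485,.1768,.17]))
for n in("scene","wrist"):cv2.imwrite(f"pics/{n}7.png",r.read_camera(n)[:,:,::-1])
a=cv2.imread("pics/scene7.png")[100:280,130:380];b=cv2.imread("pics/wrist7.png")[150:330,180:400]
cv2.imwrite("pics/both7.png",np.hstack([cv2.resize(a,(500,360)),cv2.resize(b,(300,245)) if 0 else cv2.copyMakeBorder(cv2.resize(b,(300,245)),0,115,0,0,0)]))
E
```

```text
[0.40382429 0.21250936 0.34249836] [ 0.081503   -0.36362483 -1.87513016] (array([-244. ,   40.3,    5.4]), array([-0., -0., -0.]))
```

View pics/both7.png

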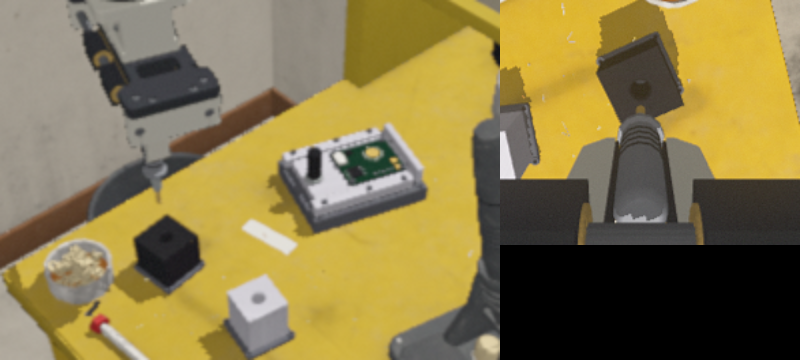

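The probe is held upright above its stand, and the pin is still home in the fixture. The probe tip shows at wrist pixel (283,231). I'll check that tip against the tool axis, then go over the pad.

```bash
python3 - <<'E'
from h import *
s=r.get_state();c=r.calibration("wrist");T=rot(s)
print([proj(c,s["position"]+T.apply([0,0,d])).round(1) for d in(.245,.2475,.25,.2525)])
im=cv2.imread("pics/wrist7.png");h=cv2.cvtColor(im,cv2.COLOR_BGR2HSV)[220:250,272:294];np.set_printoptions(linewidth=250)
print(h[:22,:,2])
E
```

```text
[array([281.9, 233.3]), array([281.9, 232.2]), array([281.9, 231.2]), array([281.9, 230.2])]
[[ 70  67  73  72  60  61  56  54  55  55  56  58  57  52  56  60  58  60  65  68  70  68]
 [ 69  72  69  66  69  64  61  54  60  61  57  55  56  56  59  62  64  65  72  68  71  67]
 [ 70  69  72  71  67  68  62  58  57  56  58  59  58  54  59  60  66  66  71  70  67  68]
 [ 71  66  68  69  67  69  67  68  64  58  64  60  63  63  61  65  69  67  67  68  68  70]
 [ 71  69  65  69  69  70  68  69  70  66  65  66  67  69  68  70  71  70  71  72  68  69]
 [ 67  67  68  73  70  67  75  70  71  68  69  68  67  71  69  67  67  70  67  69  67  67]
 [ 72  69  72  69  71  69  69  71  67  70  67  66  67  66  70  68  67  67  67  67  64  65]
 [ 69  68  71  69  70  69  68  71  68  78  96 104  82  68  71  67  68  64  70  68  69  69]
 [ 72  68  70  69  68  72  69  61  95 119 123 125 123  97  76  69  68  64  65  68  68  71]
 [ 70  70  68  71  69  70  69  74 114 129 125 125 125 125  83  63  73  65  65  65  68  68]
 [ 70  69  69  71  69  70  69  84 115 124 126 122 122 125  93  67  70  71  65  70  69  69]
 [ 67 
[... 295 characters left out ...]
0  84  86  86  89  85  87  89  87  80  84  78  73  73  67  67]
 [ 72  69  73  80  83  80  88  96 106 106 104 103 100  98  96  90  87  86  83  74  67  67]
 [ 72  82  87  86  95 101 105 104 107 104 106 105 102 103 100 101 105 102  98  84  75 107]
 [ 80  94  98 101 106 105 107 105 102 104 106 104 104 100 106 105 104 105 105 100  84 106]
 [ 95 104 104 104 103 104 105 102 104 100 104  99 104 104 103 106 101 102 105 105  99  95]
 [103 104 106 104 103 107 100  96  95  89  87  90  91  97  94  94 101 102 107 101 104  99]
 [104 103 102  97 101  94  89  87  87  86  85  85  87  86  90  87  90  92  99 102 103 103]
 [105 102  95  87  89  86  84  87  84  89  88  87  90  86  87  85  86  86  88  95 101 103]]
```

Request:
{"name": "play_rows", "arguments": {
  "delta_pos": [
    [-50,8,0],
    [-100,16,0],
    [-150,24,0],
    [-200,32,0],
    [-244,40,0]
  ],
  "twist": [
    [0,0,0],
    [0,0,0],
    [0,0,0],
    [0,0,0],
    [0,0,0]
  ],
  "grip": [1,1,1,1,1]
}}

```text
t: 13.05
position: [0.6502, 0.1759, 0.3424]
eef_rot: [-0.0, 0.154, 0.988, -0.0]
wrist_force: [0.8, 0.6, 0.2]
opening: 0.186
grip_force: 25.0
```

Request:
{"name": "play_rows", "arguments": {
  "delta_pos": [
    [0,0,10],
    [0,0,20],
    [0,0,35],
    [0,0,45],
    [0,0,45]
  ],
  "twist": [
    [0,0,0],
    [0,0,0],
    [0,0,0],
    [0,0,0],
    [0,0,0]
  ],
  "grip": [1,1,1,1,1]
}}

```text
t: 13.68
position: [0.6476, 0.1766, 0.2964]
eef_rot: [-0.001, 0.154, 0.988, -0.0]
wrist_force: [0.1, 0.2, -1.0]
opening: 0.187
grip_force: 25.0
```

```bash
python3 - <<'E'
from h import *
s=r.get_state();print(s["position"],s["wrist_force"],go([.6485,.1768,.12]))
for n in("scene","wrist"):cv2.imwrite(f"pics/{n}8.png",r.read_camera(n)[:,:,::-1])
a=cv2.imread("pics/scene8.png")[130:230,250:370];b=cv2.imread("pics/wrist8.png")[150:330,180:400]
cv2.imwrite("pics/both8.png",np.hstack([cv2.resize(a,(480,400),interpolation=cv2.INTER_CUBIC),cv2.copyMakeBorder(cv2.resize(b,(320,262)),0,138,0,0,0)]))
E
```

```text
[0.64755671 0.17661504 0.29642974] [ 0.1014744   0.20912509 -0.95785342] (array([-0.9,  0.5,  9.4]), array([-0.001, -0.002, -0.   ]))
```

View pics/both8.png

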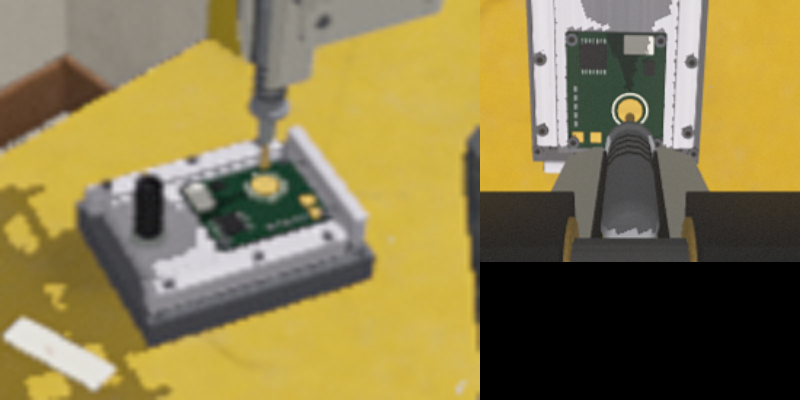

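In the scene crop the tip is above the pad at (265,180), and the pin still stands home. In the wrist crop the tip (629,118) and ring centre (629,110) share a column. The 8-pixel row gap is what about 14 mm of height gives, so the tip is aligned and I can descend.

Request:
{"name": "play_rows", "arguments": {
  "delta_pos": [
    [0,0,3],
    [0,0,7],
    [0,0,10],
    [0,0,12],
    [0,0,12]
  ],
  "twist": [
    [0,0,0],
    [0,0,0],
    [0,0,0],
    [0,0,0],
    [0,0,0]
  ],
  "grip": [1,1,1,1,1]
}}

```text
t: 14.4
position: [0.6484, 0.1764, 0.2854]
eef_rot: [-0.0, 0.154, 0.988, -0.0]
wrist_force: [-0.7, 0.7, -1.7]
opening: 0.191
grip_force: 25.0
```

Request:
{"name": "play_rows", "arguments": {
  "delta_pos": [
    [0,0,1],
    [0,0,2],
    [0,0,3],
    [0,0,3],
    [0,0,3]
  ],
  "twist": [
    [0,0,0],
    [0,0,0],
    [0,0,0],
    [0,0,0],
    [0,0,0]
  ],
  "grip": [1,1,1,1,1]
}}

```text
t: 15.02
position: [0.6485, 0.1765, 0.2828]
eef_rot: [0.0, 0.154, 0.988, 0.0]
wrist_force: [0.8, 0.5, -2.4]
opening: 0.186
grip_force: 25.0
```

Force noise is about 1 N, so I'll continue in small steps and average the force.

Request:
{"name": "play_rows", "arguments": {
  "delta_pos": [
    [0,0,1],
    [0,0,2],
    [0,0,3],
    [0,0,3],
    [0,0,3]
  ],
  "twist": [
    [0,0,0],
    [0,0,0],
    [0,0,0],
    [0,0,0],
    [0,0,0]
  ],
  "grip": [1,1,1,1,1]
}}

```text
t: 15.65
position: [0.6486, 0.1765, 0.2799]
eef_rot: [0.0, 0.154, 0.988, 0.0]
wrist_force: [-0.4, 0.2, 1.4]
opening: 0.186
grip_force: 25.0
```

Request:
{"name": "play_rows", "arguments": {
  "delta_pos": [
    [0,0,0.5],
    [0,0,1],
    [0,0,1],
    [0,0,1],
    [0,0,1]
  ],
  "twist": [
    [0,0,0],
    [0,0,0],
    [0,0,0],
    [0,0,0],
    [0,0,0]
  ],
  "grip": [1,1,1,1,1]
}}

```text
t: 16.27
position: [0.6485, 0.1765, 0.2788]
eef_rot: [0.0, 0.154, 0.988, 0.0]
wrist_force: [0.2, 0.2, 2.0]
opening: 0.194
grip_force: 25.0
```

Request:
{"name": "play_rows", "arguments": {
  "delta_pos": [
    [0,0,0.5],
    [0,0,1],
    [0,0,1],
    [0,0,1],
    [0,0,1]
  ],
  "twist": [
    [0,0,0],
    [0,0,0],
    [0,0,0],
    [0,0,0],
    [0,0,0]
  ],
  "grip": [1,1,1,1,1]
}}

```text
t: 16.9
position: [0.6485, 0.1765, 0.2778]
eef_rot: [0.0, 0.154, 0.988, -0.0]
wrist_force: [0.2, -1.6, 3.2]
opening: 0.193
grip_force: 25.0
```

```bash
python3 - <<'E'
from h import *
F=[]
for i in range(10):
    a=r.read_camera("scene" if i%2 else "wrist")[:,:,::-1];F.append(r.get_state()["wrist_force"]);cv2.imwrite(f"pics/z{i%2}.png",a)
print(np.mean(F,0),np.std(F,0),r.get_state()["position"])
a=cv2.imread("pics/z1.png")[130:230,250:370];b=cv2.imread("pics/z0.png")[150:330,180:400]
cv2.imwrite("pics/both9.png",np.hstack([cv2.resize(a,(480,400),interpolation=cv2.INTER_CUBIC),cv2.copyMakeBorder(cv2.resize(b,(320,262)),0,138,0,0,0)]))
E
```

```text
[0.10945553 0.05800577 2.18889788] [0.56049103 0.49679646 0.30465718] [0.6484976  0.17647235 0.27774505]
```

View pics/both9.png

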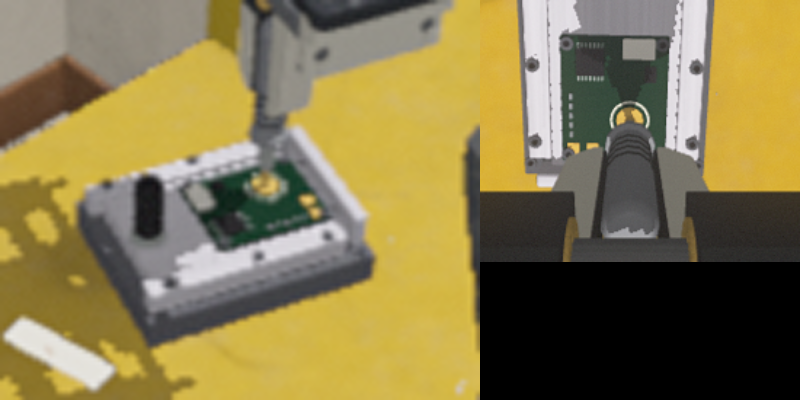

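The tip sits on the ringed pad and the pin is still home. Mean contact force is about 3.3 N including the probe's weight, so the spring is roughly half in. Handing in.

```bash
python3 -c "
from station import r
print(r.finish_job())"
```

```text
the job is handed in; nothing more can be done
None
```

I handed the job in with the lock pin home in the fixture and the probe held upright on the ringed pad, its tip about half pushed in at roughly 3.3 N; the hand-in gave no verdict back, and the spool was left alone.

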